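# Set out the smear-staining station

### The arm

A 6-joint arm with a two-finger parallel gripper is mounted at the origin on the work surface. World frame = base frame: x ahead of the robot, y to its left, z up, the work surface at z = 0. Lengths are in m, angles in rad, forces in N, time in s.
With the tool pointing down it reaches from about 0.375 to 0.975 m from the base axis. Payload 3.8 kg.
Tool frame: the origin (TCP) lies on the centre line of the jaws, within the pads' length; the fingertips stand bot.tips_ahead ahead of it and the grasp point (between the pads) lies 5 mm behind it (bot.tips_ahead is the distance from the TCP to the fingertips, in m); z points along the fingers, y is the direction in which the jaws open and shut (so a half turn about z gives the same grasp; the last joint's range is limited). The gripper opens to 88 mm and grips with 3 to 60 N. Pads are 18 mm wide; open, the fingers measure 123 mm over their backs; the gripper's body (75 mm by 187 mm) begins 45 mm behind the grasp point.
Start: joints at [1.116, 0.264, 1.604, -0, 1.274, -0.037], TCP at [0.274, 0.617, 0.253] pointing down, gripper open.
Joint ranges: [-2.63, 2.63], [-0.94, 2.18], [0.31, 2.57], [-1.31, 4.45], [0, 2.66], [-2.55, 2.55]. Speed limits (rad/s): [2.57, 2.57, 3.14, 3.14, 3.14, 3.14].

### API

Orientations are given as a rotation vector (axis times angle).
In Python, from rig import bot gives the robot as it stands. The module is installed in compiled form; this text tells all that it offers.
- The arm moves only by the tool apply_moves, never from a script. Its argument "rows" is one flat list of numbers, 7 for each row, row after row: the closure, from 0 (fully open) to 1 (shut), then the shift along the tool's x, y, z in mm, then the turn, a rotation vector about the tool's x, y, z in rad. A call has 1 to 12 rows; each row is the pose to reach, as a shift and turn from the pose commanded when the call began, along the tool's axes at that moment; what a row does not reach only later rows make up. A row lasts 1/8 s, in which the tool goes at most 62.5 mm and 10.7 degrees, less where a joint would pass 70% of its speed; a pose out of reach is approached as far as the arm can. A call with a gripper value outside its range is refused whole. The fingers move at their own pace and stop on an object; "squeeze" is the grip in N (left out, the last holds). Time passes only in rows, so rows that repeat a pose let the fingers close. It gives the time, the measured TCP pose, the force and the opening at its end, in the units of the state.
- bot.sense(): the state, without advancing time (a new reading comes with each control period).
- bot.capture(name): name is "scene" or "top"; returns a dict with "frame" (384x512x3 uint8, red, green, blue), "range_z" (384x512 float32, m along the optical axis (not along the pixel's ray), 0 where there is no reading), "fovy" (degrees; the focal length in pixels is half the picture's height over the tangent of half this angle, whatever the lens; pixels are square), "cx", "cy" (the principal point, pixels), "cam_to_world" (4x4, takes a point from camera to world coordinates). Camera axes: x right, y down, z forward; pixel columns grow to the right and rows downward; lengths in m; the calibration is good to about 2 mm. A picture is of the moment at which its call begins.
- bot.close_job(): hands the job in, once; it reports no verdict.
Trained networks look in a picture, given as the dict that the camera call returned (one of the last four; its "shot" number tells which), for a name from the list of things; names that differ only in an ending like _2 or _b are one class to them, and where a whole thing is asked for, a point or a joint stands for the part that bears it (a point fixed in the world has none). Each returns a list of dicts, best first, with "conf" (0 to 1); they miss things now and then, are a little off and sometimes report something else, mostly with a low value. They report only what shows in the picture. A call takes as long as a camera call. They do not tell look-alikes from the thing itself.
- bot.search_frame(picture, thing): "pixel" ([row, column] in pixels, amid what is visible of it).
- bot.trace(picture, thing): "mask" (384x512 bool, what is visible of it) and "pixel" ([row, column] in pixels, amid what is visible of it).
The state is a dict: "t": time; "joint_positions": joint angles; "dq": joint speeds; "effort": joint torques, N m; "eef_pos": TCP position; "tool_rot": TCP orientation; "force": force on the tool from outside, world axes, zero at the start; "ft_torque": the same for the moment, N m; "opening": finger opening in m.
Only numpy, scipy, OpenCV 4.12 (cv2) and the standard library are available. Lean on these libraries where they do the work, as an engineer would, in place of code of your own. Each camera call takes 0.05 s, during which the arm holds its last target.

### The job

Set out the bench for staining smears: stand the rectangular staining dish on the middle of the warmer's plate, the rinse beaker in the middle of the drip tray, and the staining jar on the bench midway between warmer and tray and in line with them, with its lid on. Stand the drying rack in front of the drip tray (on the robot's side), centred on it and parallel to its front edge, with a gap of about 3 cm. Everything ends upright; set the glass and the lid down without dropping them, and leave the bottles and the slide box where they are.

Things in the scene. Friction and masses are not known exactly. Their poses are not given: they have to be found in the camera images.
- warmer: Slide warmer, fixed: a white box with a square aluminium plate on top and a grey knob panel on the robot's side. 155 mm deep (x; from 83 mm before, 94 mm at the knob, to 72 mm behind the origin), 160 mm wide (y), 60 mm high. Plate 126 x 126 mm, its top at z = 60 mm. Origin: on the bench, directly below the middle of the plate; x points to its back, y to its left, z up. It stands left or right of the drip tray.
- tray: Drip tray, fixed: a shallow rectangular stainless tray, 120 mm deep (x), 160 mm wide (y), rim 18 mm high (21 mm with its bead), walls 4 mm, flat inner floor 4 mm above the bench. Origin: middle of its underside; x points to its back (away from the robot), y to its left, z up. Its centre is about 380 mm from the warmer's centre.
- dish: Rectangular staining dish: an upright open glass trough with white slide ribs inside, outside 54 mm (x) x 74 mm (y; 78 mm at the rim) x 85 mm high, walls 4 mm, about 190 g. Origin: middle of its underside, z up. Taken across its 54 mm faces (58 mm at the rim, the top 6 mm), 60 mm up.
- beaker: Rinse beaker: a round open glass with a spout and white graduation marks, 50 mm outside diameter, 70 mm high, walls 3 mm, about 75 g. Origin: middle of its underside, z up.
- jar: Staining jar: a tall open glass jar with a round foot (66 mm diameter, 8 mm high), a square body 56 x 56 mm (x, y; faces square to its own axes) up to 82 mm, and a round mouth ring (56 mm outside, 46 mm inside diameter, flush with the faces) from 80 to 95 mm height; about 210 g. Origin: middle of its underside, z up. It is taken across the body's faces, about 60 mm up; it starts open.
- lid: Lid of the staining jar: white round lid lying the right way up on the bench: below a plug 36 mm in diameter and 8 mm high, above it a flange 62 mm in diameter from 8 to 14 mm, above that a knob 20 mm in diameter up to 46 mm, by which it is taken (fingertips stay above the flange); about 55 g. Origin: middle of the plug's underside, z up. When it is on, the flange lies on the jar's rim, the plug inside the mouth, and this origin is 87 mm above the jar's origin.
- rack: Slide drying rack, empty: white plastic, a base 60 mm (x) x 140 mm (y, its long side) with low toothed edges 20 mm high, and along the middle an upright wall 12 mm thick (x; 17 mm over its ribs), 132 mm long (y), up to 70 mm height, by which it is lifted; about 160 g. Origin: middle of its underside, z up; either long side may face the tray.
- dropper: Bystander: amber dropper bottle with black rubber bulb, 40 mm diameter, 107 mm high. Origin: middle of its underside. Leave it where it stands.
- oil: Bystander: small clear oil bottle with black cap, 30 mm diameter, 58 mm high. Origin: middle of its underside. Leave it where it stands.
- slidebox: Bystander: flat closed slide box, grey with black lid, 85 x 102 x 34 mm. Origin: middle of its underside. Leave it where it lies.
Things that resemble listed ones, but are neither listed nor needed, are in the scene too. What is shaped like the jar but blue or red is not meant.

How it is judged:
At the end, for the whole second after the job is handed in: Upright (0.1 rad), at rest: dish within 15 mm of plate middle; beaker within 15 mm of tray middle; jar 170-210 mm from each centre, within 20 mm of warmer y axis; lid seated within 8 mm of jar axis; rack 102-138 mm before tray middle, within 18 mm sideways, parallel within 0.2 rad (horizontal distance between dish and warmer below 0.015 m and z of dish in the frame of warmer between 0.055 and 0.066 m and angle between each of dish, beaker, jar, lid, rack's own z axis and vertical below 0.1 rad and horizontal distance between beaker and tray below 0.015 m and z of beaker in the frame of tray between 0.001 and 0.01 m and horizontal distance between jar and warmer between 0.17 and 0.21 m and horizontal distance between jar and tray between 0.17 and 0.21 m and x of jar in the frame of warmer between -0.02 and 0.02 m and height (world z) of each of jar, rack below 0.006 m and horizontal distance between lid and jar below 0.008 m and z of lid in the frame of jar between 0.082 and 0.091 m and x of rack in the frame of tray between -0.138 and -0.102 m and y of rack in the frame of tray between -0.018 and 0.018 m and angle between the y axis of rack and the y axis of tray, either way round below 0.2 rad and linear speed of each of dish, beaker, jar, lid, rack below 0.02 m/s); the robot touches nothing.
It fails at once if a bottle or the slide box is pushed over or more than 25 mm from where it stood (distance of any of dropper, oil, slidebox from where it was at the start of the episode above 0.025 m or angle between any of dropper, oil's own z axis and vertical above 0.5 rad).
It fails at once if the staining dish is dropped: it moves faster than 0.75 m/s (a free fall of about 3 cm) with no finger touching it (linear speed of dish above 0.75 m/s and contact force between dish and the fingers below 0.01 N).
It fails at once if the beaker is dropped: it moves faster than 0.75 m/s (a free fall of about 3 cm) with no finger touching it (linear speed of beaker above 0.75 m/s and contact force between beaker and the fingers below 0.01 N).
It fails at once if the staining jar is dropped: it moves faster than 0.75 m/s (a free fall of about 3 cm) with no finger touching it (linear speed of jar above 0.75 m/s and contact force between jar and the fingers below 0.01 N).
It fails at once if the jar lid is dropped: it moves faster than 0.75 m/s (a free fall of about 3 cm) with no finger touching it (linear speed of lid above 0.75 m/s and contact force between lid and the fingers below 0.01 N and contact force between lid and jar below 0.01 N).
It also fails if it takes over 122 s, if anything falls off the work surface, if the arm or the gripper's body presses on something with over 40 N, if the wrist force passes 120 N, or if a joint passes its speed limit or range.

## Working session

There is one attempt and no reset: what is moved stays moved. The work goes in short steps, Python scripts to look and compute and a tool call to move; the robot and the scene stay as the last step left them, time stands still between calls to the robot, and variables do not carry over. Pictures are saved under pics/ and viewed, and the job is handed in when it is done.

Besides the shell and the picture viewer there is one more tool, called after "Call:" as name(argument=value, ...), one argument or row to a line, values as JSON. apply_moves: Moves the arm, as the interface text tells. Its arguments: {"type":"object","properties":{"rows":{"type":"array","items":{"type":"number"}},"squeeze":{"type":"number"}},"required":["rows"]}

```bash
mkdir -p pics; ls; cat > h.py <<'E'
import numpy as np, cv2
from rig import bot
def save(p,name,crop=None,scale=1):
    f=p["frame"][:,:,::-1].copy()
    if crop: r0,r1,c0,c1=crop; f=f[r0:r1,c0:c1]
    if scale!=1: f=cv2.resize(f,None,fx=scale,fy=scale,interpolation=cv2.INTER_CUBIC)
    cv2.imwrite("pics/"+name,f)
def cloud(p):
    z=p["range_z"]; h,w=z.shape
    f=h/2/np.tan(np.radians(p["fovy"])/2)
    v,u=np.mgrid[0:h,0:w]
    P=np.stack([(u-p["cx"])/f*z,(v-p["cy"])/f*z,z],-1)
    T=np.array(p["cam_to_world"])
    W=P@T[:3,:3].T+T[:3,3]; W[z<=0]=np.nan
    return W
E
python3 - <<'E'
from h import *
import pickle
s=bot.sense(); print({k:np.round(v,3) for k,v in s.items()}, bot.tips_ahead)
for n in("scene","top"):
    p=bot.capture(n); save(p,n+"0.png",scale=1.5); pickle.dump(p,open(n+"0.pkl","wb"))
    print(n,p["fovy"],p["cx"],p["cy"],np.round(p["cam_to_world"],3))
    for t in "warmer tray dish beaker jar lid rack dropper oil slidebox".split():
        W=cloud(p)
        for d in bot.trace(p,t):
            w=W[d["mask"]]; print(t,round(d["conf"],2),np.round(d["pixel"]),d["mask"].sum(),np.round(np.nanmedian(w,0),3),np.round(np.nanmax(w[:,2]) if len(w) else 0,3))
E
```

```text
pics
{'t': np.float64(0.0), 'joint_positions': array([ 1.116,  0.265,  1.605, -0.   ,  1.274, -0.037]), 'dq': array([ 0.   ,  0.   ,  0.001,  0.001,  0.001, -0.   ]), 'effort': array([ 1.0000e-03, -5.0210e+01, -3.5688e+01,  7.3000e-02,  2.9000e-02,
       -0.0000e+00]), 'eef_pos': array([0.274, 0.616, 0.251]), 'tool_rot': array([-6.510e-01, -3.073e+00,  3.000e-03]), 'force': array([ 0.754, -1.01 ,  0.139]), 'ft_torque': array([ 0.028,  0.021, -0.01 ]), 'opening': np.float64(0.088)} 0.014
scene 45.07209106006122 254.18743348460953 193.67701845516143 [[ 0.837  0.407 -0.365  0.93 ]
 [ 0.547 -0.634  0.546 -0.668]
 [-0.009 -0.657 -0.754  0.919]
 [ 0.     0.     0.     1.   ]]
warmer 0.88 [163. 345.] 3113 [0.654 0.172 0.058] 0.066
warmer 0.47 [272. 273.] 3451 [ 0.659 -0.178  0.005] 0.026
tray 0.7 [273. 279.] 3523 [ 0.66  -0.178  0.005] 0.026
dish 0.96 [182. 254.] 1207 [ 0.485 -0.013  0.056] 0.09
beaker 0.86 [136. 278.] 507 [0.444 0.167 0.048] 0.075
jar 0.98 [238. 129.] 1173 [ 0.361 -0.309  0.064] 0.099
jar 0.85 [208. 104.] 1170 [ 0.245 -0.288  0.065] 0.099
jar 0.69 [278. 152.] 1397 [ 0.462
[... 762 characters left out ...]
.72 [218. 378.] 678 [ 0.448 -0.36   0.056] 0.101
beaker 0.82 [222. 181.] 335 [0.439 0.181 0.035] 0.074
beaker 0.42 [113. 256.] 1081 [ 0.772 -0.019  0.033] 0.042
jar 0.82 [300. 350.] 670 [ 0.226 -0.284  0.053] 0.1
jar 0.73 [204. 416.] 721 [ 0.48  -0.46   0.059] 0.099
jar 0.68 [256. 356.] 623 [ 0.339 -0.307  0.055] 0.1
jar 0.63 [259. 397.] 731 [ 0.343 -0.419  0.055] 0.101
jar 0.55 [219. 377.] 658 [ 0.447 -0.359  0.058] 0.101
lid 0.83 [226. 312.] 386 [ 0.434 -0.187  0.014] 0.05
rack 0.61 [222. 127.] 997 [0.433 0.341 0.011] 0.076
dropper 0.79 [146. 115.] 245 [0.643 0.379 0.054] 0.107
oil 0.58 [160. 382.] 108 [ 0.619 -0.38   0.043] 0.062
slidebox 0.93 [110. 256.] 1016 [ 0.772 -0.021  0.033] 0.042
```

View pics/scene0.png

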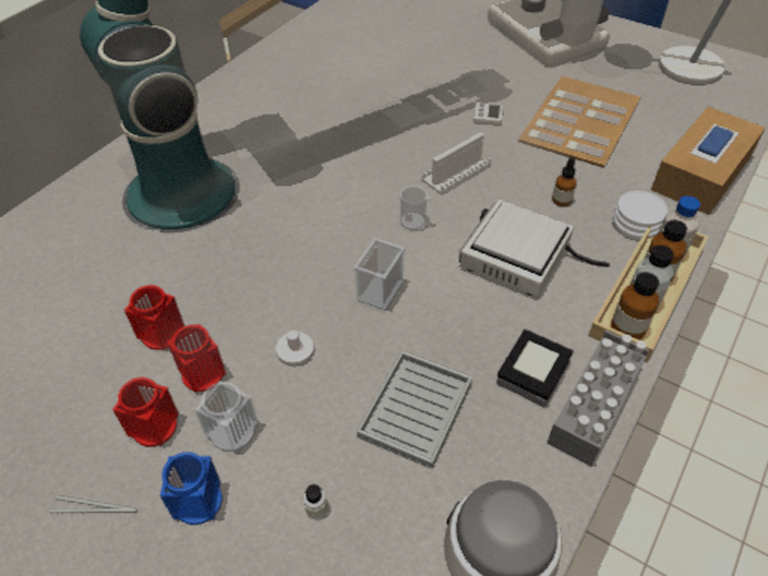

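View pics/top0.png

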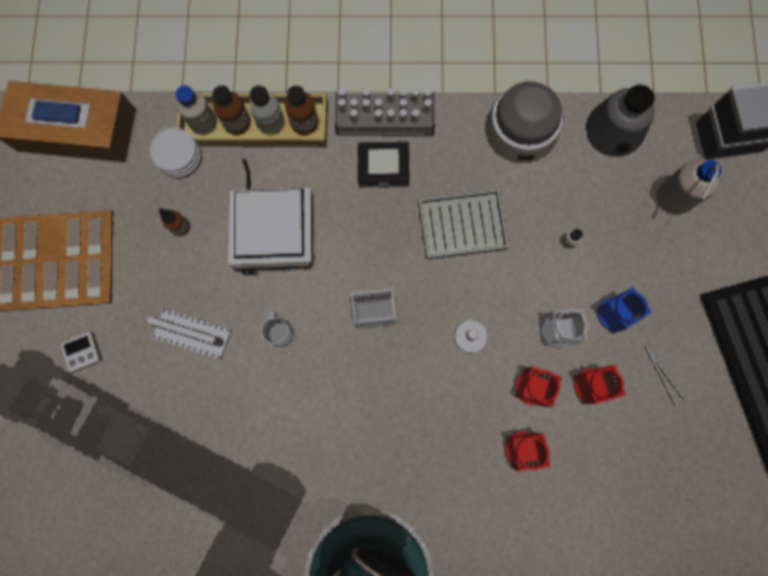

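```bash
python3 - <<'E'
from h import *
import pickle
p=pickle.load(open("scene0.pkl","rb")); save(p,"jars_s.png",(185,384,60,260),3)
p=pickle.load(open("top0.pkl","rb")); save(p,"jars_t.png",(130,330,290,450),3)
E
```

```text
(no output)
```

View pics/jars_s.png

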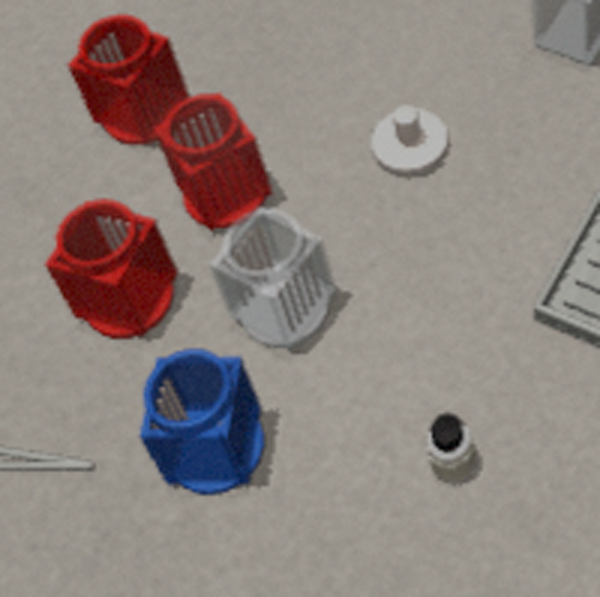

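```bash
cat > fit.py <<'E'
from h import *
def pts(p,xy,r,zlo,zhi):
    W=cloud(p).reshape(-1,3); W=W[np.isfinite(W[:,2])]
    m=(np.hypot(W[:,0]-xy[0],W[:,1]-xy[1])<r)&(W[:,2]>zlo)&(W[:,2]<zhi)
    return W[m]
def rect(P):
    (c,s,a)=cv2.minAreaRect(P[:,:2].astype(np.float32)*1000)
    return np.round(c,1),np.round(s,1),round(a,1)
def circ(P):
    (c,r)=cv2.minEnclosingCircle(P[:,:2].astype(np.float32)*1000)
    return np.round(c,1),round(r,1)
E
python3 - <<'E'
from fit import *
import pickle
for n in("scene","top"):
    p=pickle.load(open(n+"0.pkl","rb")); print(n)
    def show(t,xy,r,a,b,f):
        P=pts(p,xy,r,a,b); print(t,len(P),*f(P),"z",np.round(np.percentile(P[:,2],[5,50,95]),4))
    show("plate",(.655,.18),.1,.057,.07,rect)
    show("warmall",(.655,.18),.14,.03,.07,rect)
    show("tray",(.655,-.18),.115,.013,.03,rect)
    show("dish rim",(.484,-.005),.07,.078,.1,rect)
    show("beaker",(.444,.172),.05,.055,.085,circ)
    show("beaker",(.444,.172),.05,.02,.085,circ)
    show("jar ring",(.455,-.36),.05,.085,.11,circ)
    show("jar body",(.455,-.36),.05,.02,.075,rect)
    show("lid knob",(.44,-.19),.05,.035,.06,circ)
    show("lid fl",(.44,-.19),.05,.009,.06,circ)
    show("rack wall",(.44,.34),.09,.055,.08,rect)
    show("rack base",(.44,.34),.09,.01,.03,rect)
E
```

```text
scene
plate 1608 [647.6 197.1] [126.8 133.7] 3.0 z [0.0579 0.0608 0.0636]
warmall 2737 [637.6 198.1] [164.7 163.3] 2.7 z [0.037  0.0591 0.0631]
tray 652 [ 660.  -175.8] [122.  164.8] 7.9 z [0.014  0.0202 0.0233]
dish rim 291 [482.6  -3.5] [60.4 82.1] 7.9 z [0.0794 0.0849 0.0879]
beaker 188 [443.4 179.4] 30.4 z [0.056  0.0653 0.0725]
beaker 418 [443.4 179. ] 30.4 z [0.026  0.052  0.0714]
jar ring 270 [ 454.3 -354.4] 31.2 z [0.0863 0.0937 0.0974]
jar body 717 [ 451.  -357.4] [58.6 56.7] 4.9 z [0.0241 0.0507 0.0728]
lid knob 63 [ 437.7 -187.8] 11.5 z [0.0363 0.0454 0.0486]
lid fl 431 [ 437.7 -188.6] 31.7 z [0.0118 0.0152 0.0465]
rack wall 246 [439.4 348.3] [137.5  19.2] 74.2 z [0.056  0.0679 0.0724]
rack base 333 [439.4 347.3] [143.   62.9] 72.1 z [0.0104 0.0163 0.028 ]
top
plate 1658 [643.6 198.3] [126.4 124.6] 2.6 z [0.0575 0.06   0.0633]
warmall 2943 [633.9 197.5] [165.1 160.9] 3.5 z [0.0412 0.058  0.0628]
tray 363 [ 656.8 -177.5] [122.2 162.7] 8.1 z [0.0147 0.0198 0.0236]
dish rim 223 [479.4  -5.1] [58.5 77.8] 7.6 z [0.0803 0.0847 0.0886]
beaker 118 [439.7 176.3] 29.9 z [0.0569 0.0683 0.0728]
beaker 208 [439.7 176.3] 29.9 z [0.0231 0.0596 0.0722]
jar ring 153 [ 442.4 -359.1] 34.1 z [0.0861 0.0943 0.0983]
jar body 247 [ 447.  -357.3] [56.1 56.3] 4.2 z [0.0229 0.0481 0.0725]
lid knob 41 [ 434.2 -189. ] 9.3 z [0.0388 0.0448 0.0483]
lid fl 359 [ 434.9 -189.1] 30.8 z [0.0111 0.0147 0.0452]
rack wall 239 [434.8 347.1] [133.   16.8] 73.3 z [0.0577 0.0691 0.0723]
rack base 283 [434.7 346.7] [138.6  59.9] 73.3 z [0.0102 0.0138 0.0224]
```

View pics/jars_t.png

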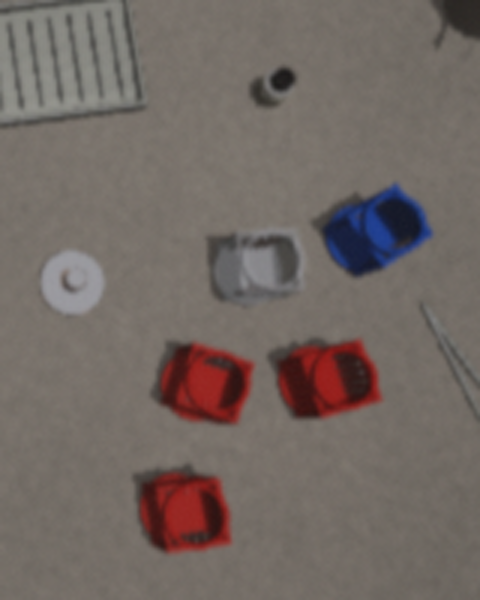

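```bash
cat > go.py <<'E'
import sys
from h import *
from scipy.spatial.transform import Rotation as R
def go(x,y,z,jaw):   # mm, deg of jaw axis in world
    s=bot.sense(); Rc=R.from_rotvec(s["tool_rot"]); p=s["eef_pos"]*1000
    best=None
    for j in (jaw,jaw+180):
        a=np.radians(j)
        yt=np.array([np.cos(a),np.sin(a),0]); zt=np.array([0,0,-1.]); xt=np.cross(yt,zt)
        T=R.from_matrix(np.stack([xt,yt,zt],1))
        rv=(Rc.inv()*T).as_rotvec()
        q6=s["joint_positions"][0]-0
        if best is None or np.linalg.norm(rv)<np.linalg.norm(best): best=rv
    d=Rc.inv().apply(np.array([x,y,z])-p)
    print("t",round(float(s["t"]),2),"tcp",np.round(p,1),"q",np.round(s["joint_positions"],2),"open",round(float(s["opening"])*1000,1),"F",np.round(s["force"],1))
    print("shift",np.round(d,1),"turn",np.round(best,4),"rows~",np.linalg.norm(d)/62.5,np.linalg.norm(best)/.187)
if __name__=="__main__": go(*map(float,sys.argv[1:5]))
E
python3 - <<'E'
from fit import *
import pickle
from scipy.optimize import least_squares
for n in("scene","top"):
    p=pickle.load(open(n+"0.pkl","rb")); print(n)
    for lo,hi in((.01,.03),(.03,.05),(.05,.064),(.066,.08)):
        P=pts(p,(.4415,.177),.045,lo,hi)[:,:2]*1000
        f=lambda v:np.hypot(P[:,0]-v[0],P[:,1]-v[1])-24.5
        s=least_squares(f,[441,177],loss="soft_l1",f_scale=1.5); print(len(P),np.round(s.x,1),round(np.abs(f(s.x)).mean(),1))
    for c in((.353,-.3),(.353,-.418),(.485,-.465)):
        P=pts(p,c,.05,.02,.11); print(c,rect(P))
    P=pts(p,(.777,-.02),.08,.02,.05);print("box",rect(P))
    # neighbours anything above .02 around jar
    P=pts(p,(.45,-.357),.1,.02,.11)
E
python3 go.py 437 347 180 -16.3
```

```text
scene
87 [438.7 177.4] 1.3
144 [438.6 176.5] 1.5
122 [439.3 176.4] 1.5
88 [440.3 176.7] 2.1
(0.353, -0.3) (array([ 343.5, -304.3]), array([57. , 59.3]), 72.0)
(0.353, -0.418) (array([ 347.3, -414.1]), array([58.4, 59.1]), 16.4)
(0.485, -0.465) (array([ 484. , -466.9]), array([58.4, 57.9]), 33.2)
box (array([796. , -18.1]), array([119.8, 104.8]), 0.6)
top
50 [434.3 173.6] 1.4
58 [434.7 173.7] 1.1
33 [433.4 174.6] 1.1
81 [435.7 175.4] 1.9
(0.353, -0.3) (array([ 339. , -304.6]), array([56.7, 56.5]), 71.6)
(0.353, -0.418) (array([ 343.8, -415.3]), array([55.9, 57. ]), 15.7)
(0.485, -0.465) (array([ 479.8, -466.6]), array([56.7, 59.3]), 33.0)
box (array([794.5, -18.4]), array([124.7, 102. ]), 0.9)
t 1.1 tcp [273.9 616.9 252.7] q [ 1.12  0.26  1.6   0.    1.27 -0.04] open 88.1 F [ 0.2 -0.3 -0.7]
shift [-258.6 -180.5   72.7] turn [-1.0000e-04  0.0000e+00  1.4375e+00] rows~ 5.178745712228775 7.687249995098148
```

Call:
apply_moves(
  rows=[0, -259, -181, 73, 0, 0, 1.4375, 0, -259, -181, 73, 0, 0, 1.4375, 0, -259, -181, 73, 0, 0, 1.4375, 0, -259, -181, 73, 0, 0, 1.4375, 0, -259, -181, 73, 0, 0, 1.4375, 0, -259, -181, 73, 0, 0, 1.4375, 0, -259, -181, 73, 0, 0, 1.4375, 0, -259, -181, 73, 0, 0, 1.4375, 0, -259, -181, 73, 0, 0, 1.4375, 0, -259, -181, 73, 0, 0, 1.4375],
  squeeze=25,
)

```text
t: 2.35
eef_pos: [0.4371, 0.3465, 0.1798]
tool_rot: [2.512, 1.887, 0.0]
force: [-0.6, -0.4, -0.9]
opening: 0.0882
```

```bash
python3 go.py 437 347 50 -16.3; python3 - <<'E'
from fit import *
p=bot.capture("scene"); save(p,"s1.png",(20,260,200,440),2.5)
E
```

```text
t 2.35 tcp [437.1 346.5 179.8] q [ 0.63  0.1   1.93 -0.    1.11  0.91] open 88.2 F [-0.6 -0.4 -0.9]
shift [  0.4  -0.3 129.8] turn [ 0.0001 -0.0001  0.0022] rows~ 2.076802639267593 0.011902741942705087
```

View pics/s1.png

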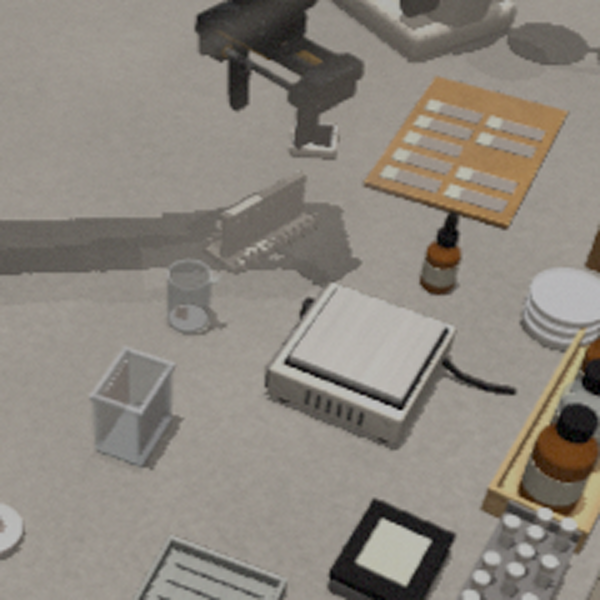

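Call:
apply_moves(
  rows=[0, 0, 0, 45, 0, 0, 0, 0, 0, 0, 90, 0, 0, 0, 0, 0, 0, 120, 0, 0, 0, 0, 0, 0, 130, 0, 0, 0, 0, 0, 0, 130, 0, 0, 0, 1, 0, 0, 130, 0, 0, 0, 1, 0, 0, 130, 0, 0, 0, 1, 0, 0, 130, 0, 0, 0, 1, 0, 0, 130, 0, 0, 0, 1, 0, 0, 130, 0, 0, 0, 1, 0, 0, 130, 0, 0, 0, 1, 0, 0, 130, 0, 0, 0],
  squeeze=25,
)

```text
t: 3.9
eef_pos: [0.4371, 0.3464, 0.0496]
tool_rot: [2.514, 1.884, -0.0]
force: [-0.1, -0.4, -0.3]
opening: 0.0199
```

Call:
apply_moves(
  rows=[1, 0, 0, 0, 0, 0, 0, 1, 0, 0, 0, 0, 0, 0, 1, 0, 0, 0, 0, 0, 0, 1, 0, 0, -30, 0, 0, 0, 1, 0, 0, -80, 0, 0, 0, 1, 0, 0, -130, 0, 0, 0, 1, 0, 0, -130, 0, 0, 0],
)

```text
t: 4.78
eef_pos: [0.4401, 0.3485, 0.1849]
tool_rot: [2.514, 1.884, 0.016]
force: [0.6, -0.1, -1.7]
opening: 0.0116
```

```bash
python3 go.py 539.6 -193.4 180 8; python3 - <<'E'
from fit import *
p=bot.capture("scene"); save(p,"s2.png",(20,260,200,440),2.5)
E
```

```text
t 4.78 tcp [440.1 348.5 184.9] q [ 0.63  0.1   1.93 -0.    1.11  0.91] open 11.6 F [ 0.6 -0.1 -1.7]
shift [-492.2  247.6    2.6] turn [ 0.0078 -0.0065 -0.4241] rows~ 8.815316554627257 2.2687457241780176
```

View pics/s2.png

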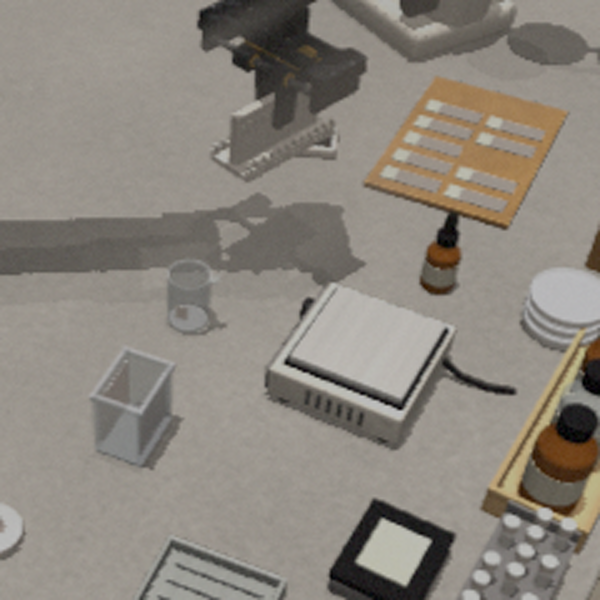

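Call:
apply_moves(
  rows=[1, -60, 30, 0, 0, 0, -0.05, 1, -115, 58, 0, 0, 0, -0.1, 1, -170, 86, 0, 0, 0, -0.15, 1, -225, 113, 0, 0, 0, -0.2, 1, -280, 141, 0, 0, 0, -0.25, 1, -335, 169, 0, 0, 0, -0.3, 1, -390, 196, 0, 0, 0, -0.35, 1, -440, 222, 0, 0, 0, -0.4, 1, -475, 239, 0, 0, 0, -0.424, 1, -492, 248, 0, 0, 0, -0.424, 1, -492, 248, 0, 0, 0, -0.424, 1, -492, 248, 0, 0, 0, -0.424],
)

```text
t: 6.32
eef_pos: [0.5365, -0.1939, 0.1789]
tool_rot: [-2.059, -2.37, 0.0]
force: [0.3, 1.0, -1.4]
opening: 0.0117
```

```bash
python3 go.py 539.6 -193.4 52 8; python3 - <<'E'
from fit import *
p=bot.capture("top"); save(p,"s3.png",(100,340,200,440),2.5)
for n in("scene","top"):
    q=p if n=="top" else bot.capture(n)
    P=pts(q,(.54,-.19),.08,.118,.165); print(n,len(P),rect(P),np.percentile(P[:,2],[2,50]))
E
python3 go.py 539.6 -193.4 52 8
```

```text
t 6.33 tcp [ 536.5 -193.9  178.9] q [-0.39  0.13  1.91  0.    1.11 -0.53] open 11.7 F [ 0.3  1.  -1.4]
shift [-1.000e-01  3.300e+00  1.268e+02] turn [-0.0014 -0.0015  0.0005] rows~ 2.0302738335967554 0.01135583253581575
scene 926 (array([ 537.8, -191.3]), array([ 61.4, 141.1]), 7.5) [0.13185795 0.13935397]
top 89 (array([ 538.1, -192.9]), array([149.6,  38.7]), 79.0) [0.13256428 0.13990928]
t 6.42 tcp [ 536.8 -193.8  179.4] q [-0.39  0.13  1.91  0.    1.11 -0.53] open 11.6 F [ 0.4  0.7 -1.3]
shift [-1.000e-01  2.900e+00  1.274e+02] turn [-0.0005 -0.0007  0.0015] rows~ 2.0391467724015064 0.009158773015047642
```

View pics/s3.png

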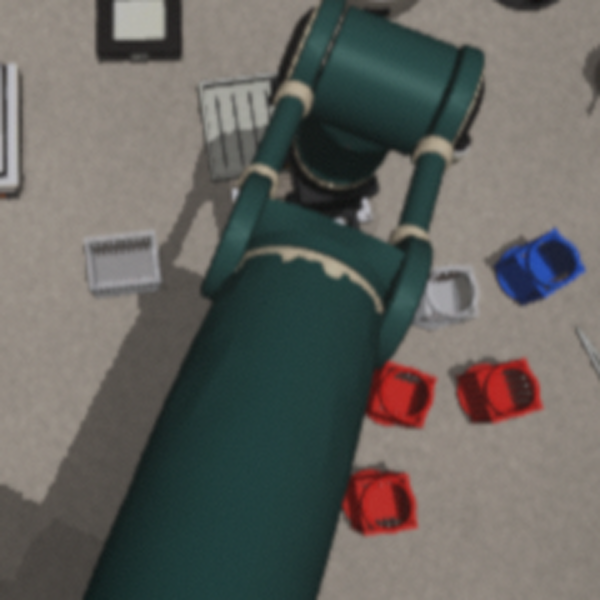

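Call:
apply_moves(
  rows=[1, 0, 3, 40, 0, 0, 0, 1, 0, 3, 80, 0, 0, 0, 1, 0, 3, 110, 0, 0, 0, 1, 0, 3, 120, 0, 0, 0, 1, 0, 3, 124, 0, 0, 0, 1, 0, 3, 127, 0, 0, 0, 1, 0, 3, 127, 0, 0, 0, 1, 0, 3, 127, 0, 0, 0],
)

```text
t: 7.42
eef_pos: [0.5407, -0.1953, 0.0537]
tool_rot: [2.06, 2.37, 0.001]
force: [0.6, 0.3, -1.9]
opening: 0.0114
```

Call:
apply_moves(
  rows=[1, 0, 0, 2, 0, 0, 0, 1, 0, 0, 3.5, 0, 0, 0, 1, 0, 0, 3.5, 0, 0, 0, 0.85, 0, 0, 3.5, 0, 0, 0, 0, 0, 0, 3.5, 0, 0, 0, 0, 0, 0, 3.5, 0, 0, 0, 0, 0, 0, 3.5, 0, 0, 0, 0, 0, 0, 3.5, 0, 0, 0, 0, 0, 0, 3.5, 0, 0, 0, 0, 0, 0, -40, 0, 0, 0, 0, 0, 0, -95, 0, 0, 0, 0, 0, 0, -150, 0, 0, 0],
)

```text
t: 8.93
eef_pos: [0.5397, -0.1949, 0.204]
tool_rot: [-2.061, -2.37, 0.0]
force: [0.4, 0.3, -0.2]
opening: 0.0877
```

```bash
python3 - <<'E'
from fit import *
p=bot.capture("scene"); save(p,"s4.png",(100,340,100,340),2.5)
print(rect(pts(p,(.54,-.19),.085,.055,.08)),rect(pts(p,(.54,-.19),.085,.01,.08)))
E
python3 go.py 436.8 175.3 200 95
```

```text
(array([ 542.5, -193.2]), array([ 15.3, 133.9]), 7.9) (array([ 531.4, -194.8]), array([150.9, 140. ]), 7.7)
t 8.97 tcp [ 544.  -196.5  213.2] q [-0.39  0.1   1.87  0.    1.16 -0.53] open 87.6 F [ 2.  -1.1  4.8]
shift [383.2 -54.6  10.2] turn [ 0.0039  0.0133 -1.5185] rows~ 6.195610490017614 8.120518385817284
```

View pics/s4.png

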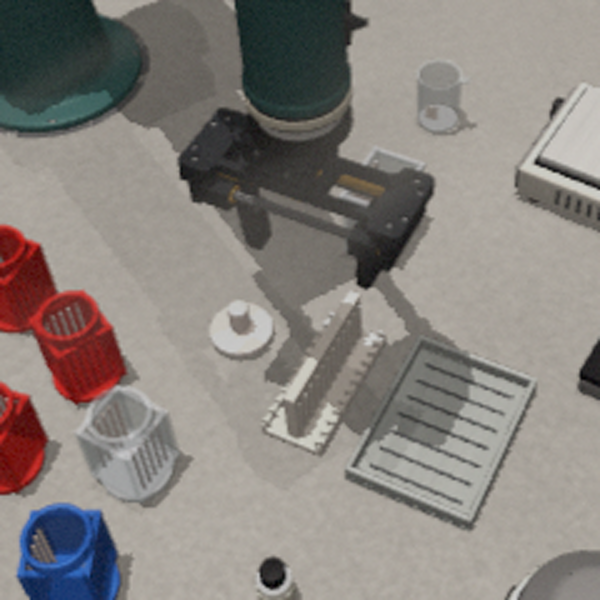

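Call:
apply_moves(
  rows=[0, 45, -7, 5, 0, 0, -0.17, 0, 90, -14, 8, 0, 0, -0.34, 0, 135, -20, 10, 0, 0, -0.51, 0, 185, -27, 10, 0, 0, -0.68, 0, 230, -34, 10, 0, 0, -0.85, 0, 275, -40, 10, 0, 0, -1.02, 0, 320, -46, 10, 0, 0, -1.19, 0, 360, -52, 10, 0, 0, -1.36, 0, 383, -55, 10, 0, 0, -1.5185, 0, 383, -55, 10, 0, 0, -1.5185, 0, 383, -55, 10, 0, 0, -1.5185, 0, 383, -55, 10, 0, 0, -1.5185],
  squeeze=15,
)

```text
t: 10.48
eef_pos: [0.4326, 0.1758, 0.1926]
tool_rot: [-0.133, 3.139, -0.0]
force: [0.0, -0.2, 0.0]
opening: 0.0878
```

```bash
python3 go.py 436.8 175.3 44 95
```

```text
t 10.47 tcp [432.6 175.8 192.6] q [ 0.33 -0.09  2.1  -0.    1.13 -1.32] open 87.8 F [ 0.  -0.2  0. ]
shift [ -4.1  -0.8 148.6] turn [-0.0003  0.     -0.0026] rows~ 2.3791938162145865 0.013771024258212599
```

Call:
apply_moves(
  rows=[0, -4, -1, 45, 0, 0, 0, 0, -4, -1, 95, 0, 0, 0, 0, -4, -1, 130, 0, 0, 0, 0, -4, -1, 148, 0, 0, 0, 0, -4, -1, 148, 0, 0, 0, 1, -4, -1, 148, 0, 0, 0, 1, -4, -1, 148, 0, 0, 0, 1, -4, -1, 148, 0, 0, 0, 1, -4, -1, 148, 0, 0, 0, 1, -4, -1, 148, 0, 0, 0, 1, -4, -1, 148, 0, 0, 0, 1, -4, -1, 148, 0, 0, 0],
)

```text
t: 11.98
eef_pos: [0.4368, 0.1762, 0.0452]
tool_rot: [-0.137, 3.138, 0.0]
force: [-0.6, -0.4, 5.1]
opening: 0.0499
```

Call:
apply_moves(
  rows=[1, 0, 0, 0, 0, 0, 0, 1, 0, 0, -20, 0, 0, 0, 1, 0, 0, -60, 0, 0, 0, 1, 0, 0, -110, 0, 0, 0, 1, 0, 0, -135, 0, 0, 0, 1, 0, 0, -135, 0, 0, 0, 1, 0, 0, -135, 0, 0, 0],
)

```text
t: 12.85
eef_pos: [0.4353, 0.1756, 0.178]
tool_rot: [0.137, -3.136, 0.001]
force: [0.0, 0.0, -1.4]
opening: 0.0501
```

```bash
python3 - <<'E'
from fit import *
p=bot.capture("scene"); save(p,"s5.png",(60,260,180,380),3)
E
python3 go.py 658.4 -176.7 180 98
```

```text
t 12.9 tcp [435.  175.5 177.6] q [ 0.33 -0.07  2.11 -0.    1.1  -1.33] open 49.8 F [-0.3  0.4 -1. ]
shift [-191.8 -370.3   -2.8] turn [-0.0008 -0.0035 -0.0524] rows~ 6.673147907216535 0.28095258028137216
```

View pics/s5.png

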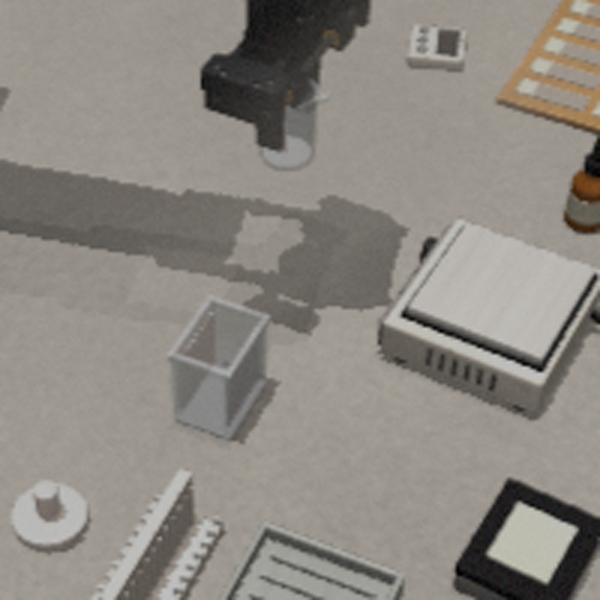

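Call:
apply_moves(
  rows=[1, -20, -38, -2, 0, 0, -0.01, 1, -45, -87, -2, 0, 0, -0.02, 1, -72, -139, -2, 0, 0, -0.03, 1, -98, -190, -2, 0, 0, -0.04, 1, -125, -241, -2, 0, 0, -0.05, 1, -150, -290, -2, 0, 0, -0.0524, 1, -172, -332, -2, 0, 0, -0.0524, 1, -185, -357, -2, 0, 0, -0.0524, 1, -192, -370, -2, 0, 0, -0.0524, 1, -192, -370, -2, 0, 0, -0.0524, 1, -192, -370, -2, 0, 0, -0.0524, 1, -192, -370, -2, 0, 0, -0.0524],
)

```text
t: 14.4
eef_pos: [0.6595, -0.1747, 0.1817]
tool_rot: [0.221, -3.133, -0.001]
force: [-0.5, 0.6, -1.5]
opening: 0.0499
```

```bash
python3 - <<'E'
from fit import *
from scipy.optimize import least_squares
for n in("scene","top"):
    p=bot.capture(n); save(p,"s6%s.png"%n,(100,340,150,390) if n=="scene" else (60,260,220,420),2.5)
    P=pts(p,(.66,-.177),.045,.12,.16)[:,:2]*1000
    f=lambda v:np.hypot(P[:,0]-v[0],P[:,1]-v[1])-24.5
    if len(P): s=least_squares(f,[660,-177],loss="soft_l1",f_scale=1.5); print(n,len(P),np.round(s.x,1),round(np.abs(f(s.x)).mean(),1))
E
python3 go.py 658.4 -176.7 51 98
```

```text
scene 56 [ 661.  -173.8] 0.5
t 14.5 tcp [ 659.7 -175.   182. ] q [-0.3   0.33  1.66  0.    1.16 -2.01] open 49.6 F [ 0.4  0.4 -0.8]
shift [  1.5  -1.5 131. ] turn [-0.      0.0002  0.001 ] rows~ 2.096849084642603 0.005507741399131123
```

View pics/s6scene.png

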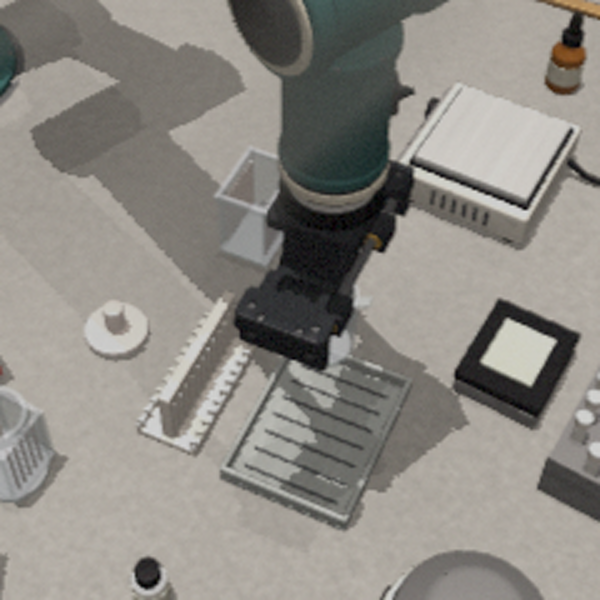

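Call:
apply_moves(
  rows=[1, 1, -1, 40, 0, 0, 0, 1, 1.5, -1.5, 80, 0, 0, 0, 1, 1.5, -1.5, 110, 0, 0, 0, 1, 1.5, -1.5, 122, 0, 0, 0, 1, 1.5, -1.5, 127, 0, 0, 0, 1, 1.5, -1.5, 130, 0, 0, 0, 1, 1.5, -1.5, 130, 0, 0, 0, 1, 1.5, -1.5, 130, 0, 0, 0],
)

```text
t: 15.5
eef_pos: [0.6594, -0.1778, 0.0529]
tool_rot: [-0.219, 3.132, -0.001]
force: [0.1, -1.0, -0.8]
opening: 0.0498
```

Call:
apply_moves(
  rows=[1, 0, 0, 2, 0, 0, 0, 1, 0, 0, 4, 0, 0, 0, 1, 0, 0, 4, 0, 0, 0, 1, 0, 0, 4, 0, 0, 0],
)

```text
t: 16.0
eef_pos: [0.659, -0.1777, 0.0493]
tool_rot: [-0.219, 3.133, -0.0]
force: [-2.5, 1.1, 6.7]
opening: 0.0496
```

Call:
apply_moves(
  rows=[0, 0, 0, 0, 0, 0, 0, 0, 0, 0, 0, 0, 0, 0, 0, 0, 0, 0, 0, 0, 0, 0, 0, 0, 0, 0, 0, 0, 0, 0, 0, 0, 0, 0, 0, 0, 0, 0, -25, 0, 0, 0, 0, 0, 0, -70, 0, 0, 0, 0, 0, 0, -120, 0, 0, 0, 0, 0, 0, -160, 0, 0, 0, 0, 0, 0, -160, 0, 0, 0, 0, 0, 0, -160, 0, 0, 0],
)

```text
t: 17.38
eef_pos: [0.6582, -0.1774, 0.2069]
tool_rot: [0.219, -3.133, -0.001]
force: [-0.7, -0.7, 0.3]
opening: 0.0881
```

```bash
python3 go.py 481 -4.3 200 7.8
```

```text
t 17.38 tcp [ 658.2 -177.4  206.9] q [-0.3   0.31  1.64 -0.    1.2  -2.01] open 88.1 F [-0.7 -0.7  0.3]
shift [151.3 196.1   7.1] turn [ 1.0000e-03 -4.0000e-04 -1.5673e+00] rows~ 3.9647025163686282 8.381336748514638
```

Call:
apply_moves(
  rows=[0, 16, 20, 2, 0, 0, 0.175, 0, 33, 43, 5, 0, 0, 0.35, 0, 50, 65, 7, 0, 0, 0.525, 0, 67, 87, 7, 0, 0, 0.7, 0, 84, 109, 7, 0, 0, 0.875, 0, 101, 131, 7, 0, 0, 1.05, 0, 118, 153, 7, 0, 0, 1.225, 0, 135, 175, 7, 0, 0, 1.4, 0, 151, 196, 7, 0, 0, 1.574, 0, 151, 196, 7, 0, 0, 1.574, 0, 151, 196, 7, 0, 0, 1.574, 0, 151, 196, 7, 0, 0, 1.574],
  squeeze=25,
)

```text
t: 18.88
eef_pos: [0.4822, -0.005, 0.2002]
tool_rot: [-2.064, -2.368, 0.001]
force: [-0.6, -0.3, -0.1]
opening: 0.0881
```

```bash
python3 - <<'E'
from fit import *
p=bot.capture("scene"); save(p,"s7.png",(60,340,150,430),2)
print(rect(pts(p,(.484,-.005),.07,.078,.1)), circ(pts(p,(.66,-.177),.045,.055,.085)),rect(pts(p,(.54,-.19),.085,.055,.08)))
E
python3 go.py 481 -4.3 55 7.8
```

```text
(array([482.2,  -3. ]), array([60. , 83.1]), 6.4) (array([ 665.5, -175.7]), 30.6) (array([ 542.6, -192.4]), array([ 15.5, 131.9]), 8.4)
t 18.93 tcp [482.3  -5.  200.4] q [-0.06 -0.06  2.06 -0.    1.14 -0.2 ] open 88.2 F [-0.9 -0.  -0.3]
shift [  0.9  -1.1 145.4] turn [-0.0004  0.0001  0.0006] rows~ 2.326283973148667 0.0038402126862679075
```

View pics/s7.png

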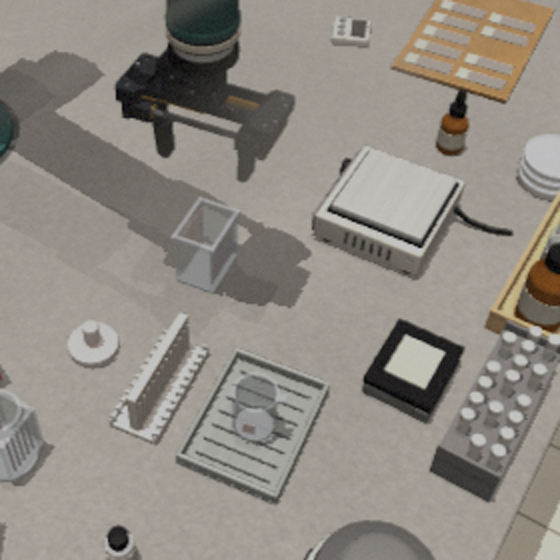

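Beaker stands in the middle of the tray (scene px ~(262,278)); the rack is in front of it. Next the dish.

Call:
apply_moves(
  rows=[0, 1, -1, 45, 0, 0, 0, 0, 1, -1, 90, 0, 0, 0, 0, 1, -1, 125, 0, 0, 0, 0, 1, -1, 145, 0, 0, 0, 0, 1, -1, 145, 0, 0, 0, 1, 1, -1, 145, 0, 0, 0, 1, 1, -1, 145, 0, 0, 0, 1, 1, -1, 145, 0, 0, 0, 1, 1, -1, 145, 0, 0, 0, 1, 1, -1, 145, 0, 0, 0, 1, 1, -1, 145, 0, 0, 0, 1, 1, -1, 145, 0, 0, 0],
)

```text
t: 20.42
eef_pos: [0.4813, -0.0037, 0.0565]
tool_rot: [2.064, 2.367, 0.001]
force: [-2.0, 0.1, 6.2]
opening: 0.0542
```

Call:
apply_moves(
  rows=[1, 0, 0, 0, 0, 0, 0, 1, 0, 0, -20, 0, 0, 0, 1, 0, 0, -60, 0, 0, 0, 1, 0, 0, -110, 0, 0, 0, 1, 0, 0, -150, 0, 0, 0, 1, 0, 0, -150, 0, 0, 0, 1, 0, 0, -150, 0, 0, 0],
)

```text
t: 21.3
eef_pos: [0.4796, -0.0036, 0.2041]
tool_rot: [-2.064, -2.366, 0.002]
force: [-0.4, -0.3, -1.7]
opening: 0.054
```

```bash
python3 - <<'E'
from fit import *
p=bot.capture("scene"); save(p,"s8.png",(60,340,150,430),2)
E
python3 go.py 645.6 197.5 205 3
```

```text
t 21.35 tcp [479.1  -3.5 203.4] q [-0.06 -0.07  2.06 -0.    1.15 -0.2 ] open 53.7 F [-0.8  0.1 -1.4]
shift [176.5 192.3  -2.2] turn [-0.0038 -0.0006  0.0841] rows~ 4.17643057598979 0.45024310234485904
```

View pics/s8.png

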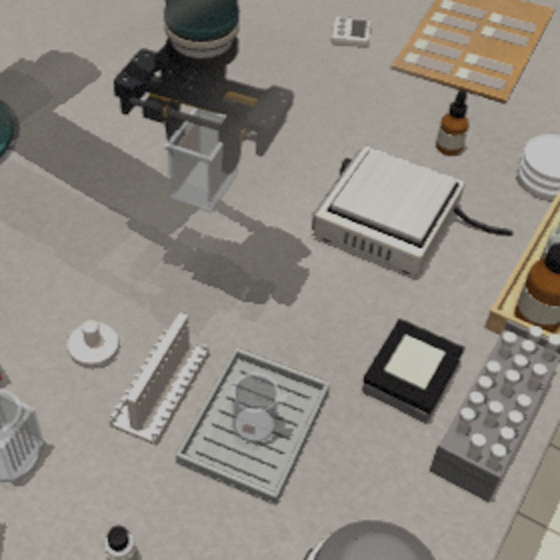

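Call:
apply_moves(
  rows=[1, 20, 22, -2, 0, 0, 0.02, 1, 50, 55, -2, 0, 0, 0.04, 1, 85, 93, -2, 0, 0, 0.06, 1, 120, 131, -2, 0, 0, 0.084, 1, 150, 163, -2, 0, 0, 0.084, 1, 168, 183, -2, 0, 0, 0.084, 1, 177, 192, -2, 0, 0, 0.084, 1, 177, 192, -2, 0, 0, 0.084, 1, 177, 192, -2, 0, 0, 0.084, 1, 177, 192, -2, 0, 0, 0.084],
)

```text
t: 22.6
eef_pos: [0.6463, 0.1969, 0.2078]
tool_rot: [-2.164, -2.278, 0.001]
force: [0.5, -0.3, -2.2]
opening: 0.0538
```

```bash
python3 - <<'E'
from fit import *
for n in("scene","top"):
    p=bot.capture(n); save(p,"s9%s.png"%n,(60,340,200,480) if n=="scene" else (60,260,100,300),2)
    P=pts(p,(.646,.198),.06,.145,.19); print(n,len(P),rect(P),np.percentile(P[:,2],[2,10]))
    print(rect(pts(p,(.646,.198),.1,.057,.066)))
E
python3 go.py 645.6 197.5 118 3
```

```text
scene 351 (array([648.2, 194.7]), array([54.9, 77.2]), 1.2) [0.15247874 0.15635774]
(array([647.7, 200.7]), array([126.9, 131.2]), 2.0)
top 162 (array([643.5, 174.5]), array([54.2, 36.6]), 5.7) [0.15209324 0.15444472]
(array([643.2, 181.3]), array([ 98.7, 130.2]), 88.1)
t 22.7 tcp [646.6 197.1 208.1] q [ 0.26  0.29  1.65 -0.    1.2   0.21] open 53.3 F [ 0.1  0.5 -1. ]
shift [ 0.5 -1.  90.1] turn [ 0.0003  0.     -0.0007] rows~ 1.4412052261675106 0.004160964804515092
```

View pics/s9scene.png

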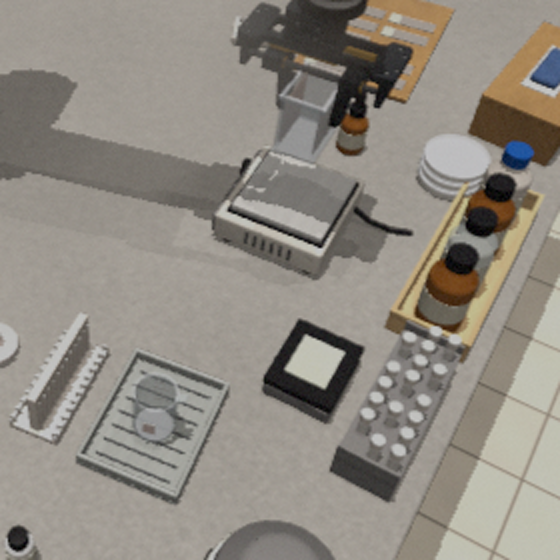

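Call:
apply_moves(
  rows=[1, 0.5, 1, 30, 0, 0, 0, 1, 0.5, 1, 60, 0, 0, 0, 1, 0.5, 1, 78, 0, 0, 0, 1, 0.5, 1, 85, 0, 0, 0, 1, 0.5, 1, 88, 0, 0, 0, 1, 0.5, 1, 90, 0, 0, 0, 1, 0.5, 1, 90, 0, 0, 0, 1, 0.5, 1, 90, 0, 0, 0],
)

```text
t: 23.7
eef_pos: [0.6482, 0.1985, 0.1185]
tool_rot: [2.162, 2.278, 0.002]
force: [0.5, -0.1, -1.5]
opening: 0.054
```

Call:
apply_moves(
  rows=[1, 0, 0, 1.5, 0, 0, 0, 1, 0, 0, 2.5, 0, 0, 0, 1, 0, 0, 2.5, 0, 0, 0, 1, 0, 0, 2.5, 0, 0, 0],
)

```text
t: 24.2
eef_pos: [0.6482, 0.1985, 0.1165]
tool_rot: [2.162, 2.279, 0.001]
force: [-3.3, -0.2, 5.8]
opening: 0.0536
```

Contact. Release and rise.

Call:
apply_moves(
  rows=[0, 0, 0, 0, 0, 0, 0, 0, 0, 0, 0, 0, 0, 0, 0, 0, 0, 0, 0, 0, 0, 0, 0, 0, 0, 0, 0, 0, 0, 0, 0, 0, 0, 0, 0, 0, 0, 0, -25, 0, 0, 0, 0, 0, 0, -70, 0, 0, 0, 0, 0, 0, -100, 0, 0, 0, 0, 0, 0, -100, 0, 0, 0, 0, 0, 0, -100, 0, 0, 0],
  squeeze=25,
)

```text
t: 25.45
eef_pos: [0.6471, 0.1982, 0.2137]
tool_rot: [-2.162, -2.278, 0.002]
force: [-0.9, -0.7, -0.3]
opening: 0.0881
```

```bash
python3 go.py 449 -357.4 200 4.5
```

```text
t 25.45 tcp [647.1 198.2 213.7] q [0.26 0.29 1.64 0.   1.21 0.21] open 88.1 F [-0.9 -0.7 -0.3]
shift [-544.4 -226.8   14.3] turn [-0.0018  0.0003 -0.0262] rows~ 9.439771270040689 0.14037713060766724
```

Call:
apply_moves(
  rows=[0, -40, -17, 5, 0, 0, 0, 0, -95, -40, 10, 0, 0, 0, 0, -150, -62, 14, 0, 0, -0.02, 0, -205, -85, 14, 0, 0, -0.026, 0, -260, -108, 14, 0, 0, -0.026, 0, -315, -131, 14, 0, 0, -0.026, 0, -370, -154, 14, 0, 0, -0.026, 0, -425, -177, 14, 0, 0, -0.026, 0, -480, -200, 14, 0, 0, -0.026, 0, -525, -219, 14, 0, 0, -0.026, 0, -544, -227, 14, 0, 0, -0.026, 0, -544, -227, 14, 0, 0, -0.026],
)

```text
t: 26.95
eef_pos: [0.4487, -0.3568, 0.1995]
tool_rot: [-2.133, -2.302, -0.001]
force: [0.7, 0.3, -0.3]
opening: 0.088
```

Call:
apply_moves(
  rows=[0, 0, 0, 0, 0, 0, 0],
)

```text
t: 27.08
eef_pos: [0.4498, -0.3552, 0.2003]
tool_rot: [-2.131, -2.306, -0.001]
force: [-0.3, -0.5, -0.3]
opening: 0.0882
```

```bash
python3 - <<'E'
from fit import *
for n in("scene","top"):
    p=bot.capture(n); save(p,"s10%s.png"%n,(140,384,60,304) if n=="scene" else (60,260,100,300),2.4)
    P=pts(p,(.449,-.357),.05,.015,.078); print(n,len(P),rect(P))
    P=pts(p,(.646,.198),.06,.135,.16); print(n,len(P),rect(P) if len(P)>4 else 0)
E
python3 go.py 449 -357.4 55 4.5
```

```text
scene 812 (array([ 450.8, -357.3]), array([59. , 57.4]), 3.9)
scene 321 (array([649.3, 197.8]), array([59. , 83.3]), 2.7)
top 195 (array([ 445.8, -354.9]), array([55.7, 53.3]), 1.2)
top 291 (array([646.2, 196.7]), array([59.6, 79. ]), 2.0)
t 27.18 tcp [ 450.2 -355.2  200.9] q [-0.71  0.11  1.88  0.    1.15 -0.79] open 88.1 F [ 0.7 -0.4 -0.7]
shift [ -2.2  -1.4 145.9] turn [-0.0002 -0.0008  0.0018] rows~ 2.3349259299879472 0.010466375557107652
```

View pics/s10scene.png

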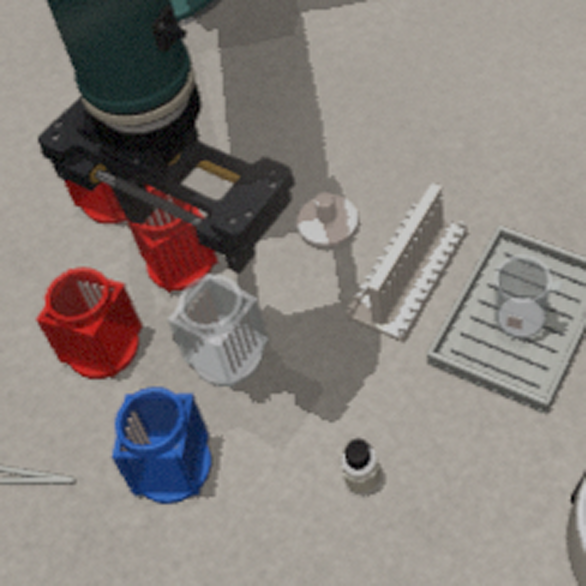

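Call:
apply_moves(
  rows=[0, -2, -1, 45, 0, 0, 0, 0, -2, -1, 90, 0, 0, 0, 0, -2, -1, 125, 0, 0, 0, 0, -2, -1, 140, 0, 0, 0, 0, -2, -1, 145, 0, 0, 0, 0, -2, -1, 145, 0, 0, 0, 1, -2, -1, 145, 0, 0, 0, 1, -2, -1, 145, 0, 0, 0, 1, -2, -1, 145, 0, 0, 0, 1, -2, -1, 145, 0, 0, 0, 1, -2, -1, 145, 0, 0, 0, 1, -2, -1, 145, 0, 0, 0],
)

```text
t: 28.68
eef_pos: [0.4491, -0.3591, 0.0567]
tool_rot: [2.132, 2.306, 0.0]
force: [-0.6, 0.7, 4.7]
opening: 0.0556
```

Call:
apply_moves(
  rows=[1, 0, 0, 0, 0, 0, 0, 1, 0, 0, 0, 0, 0, 0, 1, 0, 0, -20, 0, 0, 0, 1, 0, 0, -60, 0, 0, 0, 1, 0, 0, -110, 0, 0, 0, 1, 0, 0, -155, 0, 0, 0, 1, 0, 0, -155, 0, 0, 0, 1, 0, 0, -155, 0, 0, 0],
)

```text
t: 29.68
eef_pos: [0.4481, -0.3582, 0.2104]
tool_rot: [-2.132, -2.306, 0.0]
force: [-0.0, -0.1, -2.1]
opening: 0.0559
```

```bash
python3 - <<'E'
from fit import *
p=bot.capture("scene"); save(p,"s11.png",(140,384,60,304),2.4)
E
python3 go.py 652 10 205 3
```

```text
t 29.73 tcp [ 447.6 -357.9  209.2] q [-0.72  0.11  1.87 -0.    1.17 -0.8 ] open 55.6 F [ 0.7 -0.9 -2.1]
shift [350.7 232.6   4.5] turn [-0.0026 -0.0025  0.0261] rows~ 6.733453058307038 0.1406868466461399
```

View pics/s11.png

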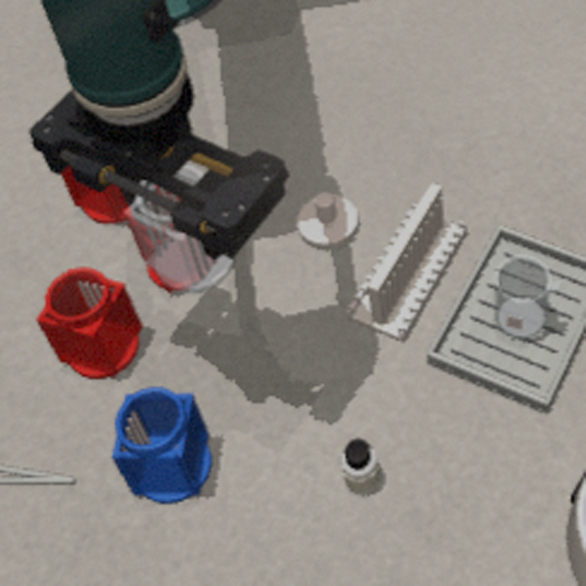

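Call:
apply_moves(
  rows=[1, 25, 17, 0, 0, 0, 0, 1, 70, 46, 4, 0, 0, 0.01, 1, 118, 78, 4, 0, 0, 0.02, 1, 166, 110, 4, 0, 0, 0.026, 1, 214, 142, 4, 0, 0, 0.026, 1, 262, 174, 4, 0, 0, 0.026, 1, 305, 202, 4, 0, 0, 0.026, 1, 335, 222, 4, 0, 0, 0.026, 1, 351, 233, 4, 0, 0, 0.026, 1, 351, 233, 4, 0, 0, 0.026, 1, 351, 233, 4, 0, 0, 0.026, 1, 351, 233, 4, 0, 0, 0.026],
)

```text
t: 31.22
eef_pos: [0.653, 0.0079, 0.2071]
tool_rot: [-2.164, -2.277, 0.001]
force: [0.5, -0.3, -2.8]
opening: 0.0558
```

```bash
python3 - <<'E'
from fit import *
p=bot.capture("scene"); save(p,"s12.png",(60,340,150,430),2)
P=pts(p,(.652,.01),.05,.16,.23); print(rect(P))
P=pts(p,(.652,.01),.06,.09,.25); print(np.percentile(P[:,2],[1,5]))
E
python3 go.py 652 10 60 3
```

```text
(array([655.5,   2. ]), array([64.9, 78.1]), 64.4)
[0.15363401 0.1590013 ]
t 31.27 tcp [653.1   8.  207.3] q [-0.03  0.25  1.7  -0.    1.19 -0.08] open 55.8 F [-0.1 -1.3 -2.3]
shift [  2.1  -1.  147.3] turn [-0.0001  0.0002 -0.0016] rows~ 2.357149735485223 0.008840751458944345
```

View pics/s12.png

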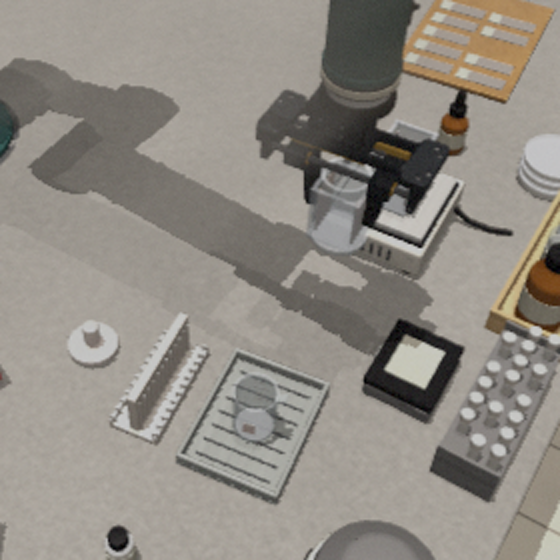

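Call:
apply_moves(
  rows=[1, 2, -1, 40, 0, 0, 0, 1, 2, -1, 85, 0, 0, 0, 1, 2, -1, 120, 0, 0, 0, 1, 2, -1, 138, 0, 0, 0, 1, 2, -1, 144, 0, 0, 0, 1, 2, -1, 147, 0, 0, 0, 1, 2, -1, 147, 0, 0, 0, 1, 2, -1, 147, 0, 0, 0],
)

```text
t: 32.28
eef_pos: [0.6535, 0.0113, 0.0616]
tool_rot: [2.161, 2.278, 0.002]
force: [0.1, -0.4, -2.4]
opening: 0.0555
```

Call:
apply_moves(
  rows=[1, 0, 0, 2, 0, 0, 0, 1, 0, 0, 4, 0, 0, 0, 1, 0, 0, 4, 0, 0, 0, 1, 0, 0, 4, 0, 0, 0],
)

```text
t: 32.78
eef_pos: [0.6528, 0.0114, 0.0567]
tool_rot: [2.162, 2.279, 0.001]
force: [-1.1, -0.3, 3.1]
opening: 0.0558
```

Call:
apply_moves(
  rows=[0, 0, 0, 0, 0, 0, 0, 0, 0, 0, 0, 0, 0, 0, 0, 0, 0, 0, 0, 0, 0, 0, 0, 0, 0, 0, 0, 0, 0, 0, 0, 0, 0, 0, 0, 0, 0, 0, -25, 0, 0, 0, 0, 0, 0, -70, 0, 0, 0, 0, 0, 0, -120, 0, 0, 0, 0, 0, 0, -150, 0, 0, 0, 0, 0, 0, -150, 0, 0, 0, 0, 0, 0, -150, 0, 0, 0],
  squeeze=15,
)

```text
t: 34.15
eef_pos: [0.6516, 0.0113, 0.2045]
tool_rot: [-2.161, -2.278, 0.002]
force: [0.1, -0.3, -0.8]
opening: 0.0885
```

```bash
python3 go.py 436.2 -188.7 180 98
```

```text
t 34.15 tcp [651.6  11.3 204.5] q [-0.02  0.25  1.71 -0.    1.18 -0.07] open 88.5 F [ 0.1 -0.3 -0.8]
shift [-188.4 -225.5   25. ] turn [-0.0018  0.0015  1.4835] rows~ 4.719019999525687 7.933410875941386
```

Call:
apply_moves(
  rows=[0, -20, -24, 2, 0, 0, 0.17, 0, -42, -50, 5, 0, 0, 0.34, 0, -64, -76, 8, 0, 0, 0.51, 0, -86, -102, 10, 0, 0, 0.68, 0, -108, -128, 12, 0, 0, 0.85, 0, -130, -154, 15, 0, 0, 1.02, 0, -152, -180, 18, 0, 0, 1.19, 0, -172, -205, 22, 0, 0, 1.36, 0, -188, -225, 25, 0, 0, 1.4835, 0, -188, -225, 25, 0, 0, 1.4835, 0, -188, -225, 25, 0, 0, 1.4835, 0, -188, -225, 25, 0, 0, 1.4835],
)

```text
t: 35.65
eef_pos: [0.4381, -0.1877, 0.1808]
tool_rot: [-3.133, -0.222, 0.001]
force: [-0.3, 0.1, 0.1]
opening: 0.0882
```

```bash
python3 - <<'E'
from fit import *
from scipy.optimize import least_squares
for n in("scene","top"):
    p=bot.capture(n); save(p,"s13%s.png"%n,(60,340,100,380),2)
    P=pts(p,(.652,.011),.05,.086,.11)
    Q=P[:,:2]*1000
    f=lambda v:np.hypot(Q[:,0]-v[0],Q[:,1]-v[1])-25.5
    s=least_squares(f,[652,11],loss="soft_l1",f_scale=1.5)
    print(n,"jar ring",len(P),circ(P),np.round(s.x,1),rect(pts(p,(.652,.011),.05,.02,.078)))
    P=pts(p,(.436,-.189),.04,.036,.06);print("knob",len(P), circ(P) if len(P) else 0)
    P=pts(p,(.436,-.189),.04,.009,.06);print("lid",len(P), circ(P) if len(P) else 0)
E
python3 go.py 436.2 -188.7 34 98
```

```text
scene jar ring 211 (array([653.4,  13.3]), 29.6) [654.4  12. ] (array([654. ,  12.5]), array([57.4, 58.7]), 2.9)
knob 61 (array([ 439.4, -187.8]), 10.7)
lid 429 (array([ 437.6, -187.6]), 32.1)
top jar ring 125 (array([646.4,  13.6]), 31.9) [649.3  11.6] (array([648.3,  11.5]), array([53.8, 55.4]), 2.3)
knob 9 (array([ 427.8, -189.8]), 5.6)
lid 151 (array([ 425.9, -191.8]), 28.4)
t 35.75 tcp [ 438.2 -187.7  181.1] q [-0.46 -0.06  2.09  0.    1.11  0.97] open 88.1 F [0.  0.4 0.6]
shift [ -2.1   0.7 147.1] turn [-0.0002  0.0001  0.0017] rows~ 2.3536557616535374 0.009298847751842336
```

View pics/s13scene.png

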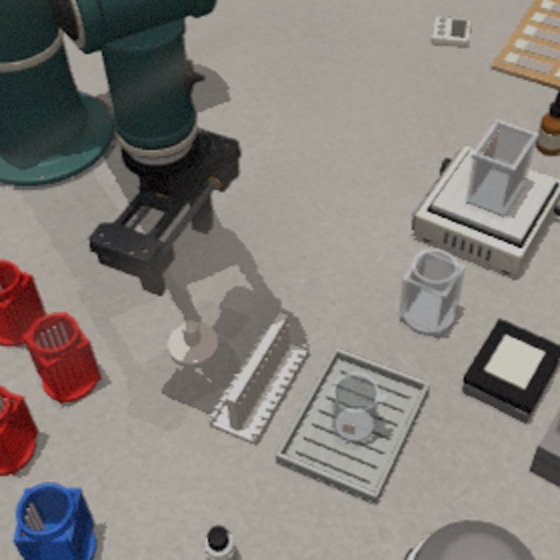

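Call:
apply_moves(
  rows=[0, -2, 1, 45, 0, 0, 0, 0, -2, 1, 90, 0, 0, 0, 0, -2, 1, 125, 0, 0, 0, 0, -2, 1, 142, 0, 0, 0, 0, -2, 1, 147, 0, 0, 0, 0.5, -2, 1, 147, 0, 0, 0, 1, -2, 1, 147, 0, 0, 0, 1, -2, 1, 147, 0, 0, 0, 1, -2, 1, 147, 0, 0, 0, 1, -2, 1, 147, 0, 0, 0, 1, -2, 1, 147, 0, 0, 0, 1, -2, 1, 147, 0, 0, 0],
)

```text
t: 37.25
eef_pos: [0.4357, -0.1895, 0.0342]
tool_rot: [-3.134, -0.219, 0.0]
force: [0.4, 0.8, 1.0]
opening: 0.0205
```

Call:
apply_moves(
  rows=[1, 0, 0, 0, 0, 0, 0, 1, 0, 0, 0, 0, 0, 0, 1, 0, 0, 0, 0, 0, 0, 1, 0, 0, 0, 0, 0, 0],
)

```text
t: 37.75
eef_pos: [0.4357, -0.1895, 0.0341]
tool_rot: [-3.134, -0.219, 0.0]
force: [-0.7, 0.9, 0.1]
opening: 0.0196
```

Call:
apply_moves(
  rows=[1, 0, 0, -20, 0, 0, 0, 1, 0, 0, -60, 0, 0, 0, 1, 0, 0, -110, 0, 0, 0, 1, 0, 0, -155, 0, 0, 0, 1, 0, 0, -155, 0, 0, 0, 1, 0, 0, -155, 0, 0, 0],
)

```text
t: 38.5
eef_pos: [0.4353, -0.1893, 0.1885]
tool_rot: [-3.134, -0.219, 0.001]
force: [-0.5, 0.2, -0.5]
opening: 0.0197
```

```bash
python3 - <<'E'
from fit import *
p=bot.capture("scene"); save(p,"s14.png",(100,300,100,300),3)
P=pts(p,(.436,-.189),.05,.15,.172);print("lid",len(P), circ(P) if len(P) else 0,np.percentile(P[:,2],[2,50,98]))
W=P[:,:3]; 
E
python3 go.py 652.8 11.4 185 98
```

```text
lid 268 (array([ 439.6, -188.7]), 31.6) [0.16401719 0.16857486 0.17112165]
t 38.55 tcp [ 434.7 -189.   187.6] q [-0.46 -0.07  2.09 -0.    1.12  0.97] open 19.5 F [-1.3 -0.5 -1.9]
shift [ 243.9 -168.1    2.4] turn [-0.0015  0.0022  0.0001] rows~ 4.738869173278493 0.01427622458156548
```

View pics/s14.png

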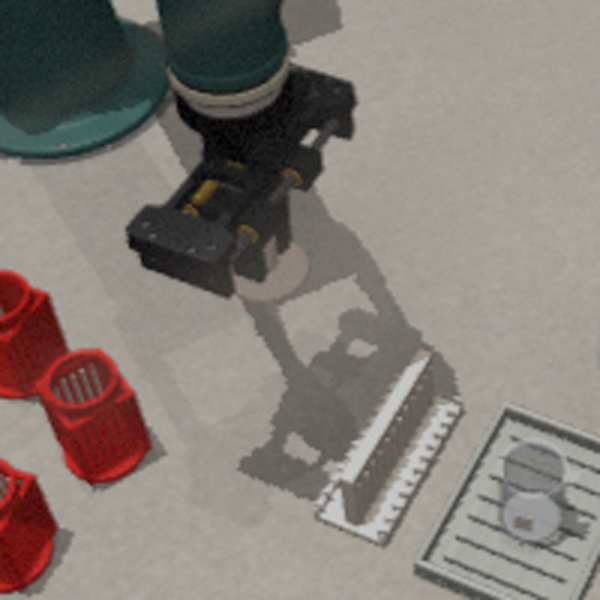

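Call:
apply_moves(
  rows=[1, 20, -14, 2, 0, 0, 0, 1, 60, -41, 2, 0, 0, 0, 1, 105, -72, 2, 0, 0, 0, 1, 150, -103, 2, 0, 0, 0, 1, 195, -134, 2, 0, 0, 0, 1, 228, -157, 2, 0, 0, 0, 1, 244, -168, 2, 0, 0, 0, 1, 244, -168, 2, 0, 0, 0, 1, 244, -168, 2, 0, 0, 0, 1, 244, -168, 2, 0, 0, 0],
)

```text
t: 39.8
eef_pos: [0.6531, 0.0096, 0.1872]
tool_rot: [3.134, 0.217, -0.001]
force: [-0.3, -0.6, 0.3]
opening: 0.0195
```

```bash
python3 - <<'E'
from fit import *
from scipy.optimize import least_squares
p=bot.capture("scene"); save(p,"s15.png",(120,280,220,380),3.5)
P=pts(p,(.652,.011),.05,.158,.172);print("lid",len(P), circ(P),np.percentile(P[:,2],[2,50,98]))
# outline from the mask-free depth slice: convex hull circle fit r=31
h=cv2.convexHull(P[:,:2].astype(np.float32)*1000)[:,0]
f=lambda v:np.hypot(h[:,0]-v[0],h[:,1]-v[1])-31
s=least_squares(f,[652,11],loss="soft_l1",f_scale=1);print(s.x,np.round(h-s.x))
A=np.c_[P[:,:2]-P[:,:2].mean(0),np.ones(len(P))];print("plane",np.linalg.lstsq(A,P[:,2],rcond=None)[0])
E
python3 go.py 652.8 11.4 135 98
```

```text
lid 175 (array([655.6,   8.9]), 31.2) [0.16242812 0.1670732  0.17032583]
[655.16285622   9.25727931] [[ 32.  -3.]
 [ 30.   4.]
 [ 27.  10.]
 [ 23.  18.]
 [ 21.  22.]
 [  7.  30.]
 [-22. -21.]
 [-16. -25.]
 [-13. -28.]
 [ -9. -30.]
 [  4. -30.]
 [  8. -30.]
 [ 15. -28.]
 [ 22. -22.]
 [ 29. -13.]]
plane [-0.00210659  0.03044206  0.16692068]
t 39.85 tcp [653.2   9.7 187.4] q [-0.02  0.27  1.72 -0.    1.15  1.41] open 19.3 F [-0.6  0.8 -0.6]
shift [-0.2 -1.7 52.4] turn [ 0.0002  0.0003 -0.0013] rows~ 0.8381713710650479 0.007086586995003938
```

View pics/s15.png

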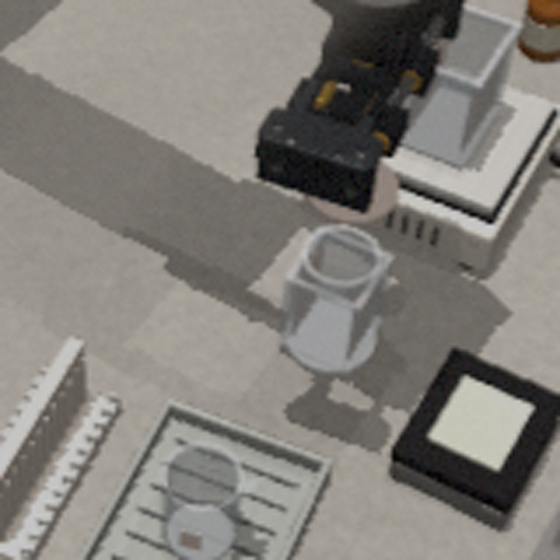

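Call:
apply_moves(
  rows=[1, -0.7, -2.5, 20, 0, 0, 0, 1, -0.7, -2.5, 40, 0, 0, 0, 1, -0.7, -2.5, 50, 0, 0, 0, 1, -0.7, -2.5, 52, 0, 0, 0, 1, -0.7, -2.5, 52, 0, 0, 0, 1, -0.7, -2.5, 52, 0, 0, 0],
)

```text
t: 40.6
eef_pos: [0.6537, 0.0132, 0.136]
tool_rot: [3.134, 0.219, 0.002]
force: [-0.1, -0.2, -0.5]
opening: 0.0193
```

```bash
python3 - <<'E'
from fit import *
from scipy.optimize import least_squares
p=bot.capture("scene"); save(p,"s16.png",(150,270,260,380),5)
P=pts(p,(.652,.011),.05,.109,.12);print("lid",len(P), circ(P))
E
python3 go.py 652.8 11.4 121 98
```

```text
lid 136 (array([658.5,  12.1]), 31.0)
t 40.65 tcp [653.7  13.2 136.1] q [-0.02  0.31  1.76 -0.    1.06  1.41] open 19.6 F [-0.   0.2 -0.8]
shift [-1.1  1.7 15.1] turn [ 0.0003 -0.0016  0.0001] rows~ 0.24383750492006073 0.008441331518782777
```

View pics/s16.png

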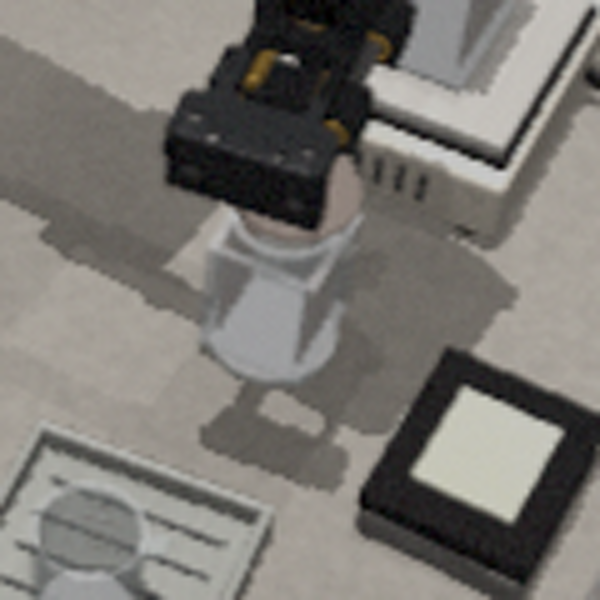

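Call:
apply_moves(
  rows=[1, -2.5, 0.8, 0, 0, 0, 0, 1, -2.5, 0.8, 4, 0, 0, 0, 1, -2.5, 0.8, 8, 0, 0, 0, 1, -2.5, 0.8, 12, 0, 0, 0, 1, -2.5, 0.8, 12, 0, 0, 0, 1, -2.5, 0.8, 12, 0, 0, 0],
)

```text
t: 41.4
eef_pos: [0.6507, 0.0121, 0.1232]
tool_rot: [3.134, 0.219, -0.0]
force: [-0.4, 0.4, 0.0]
opening: 0.0192
```

Call:
apply_moves(
  rows=[1, 0, 0, 1, 0, 0, 0, 1, 0, 0, 2, 0, 0, 0, 1, 0, 0, 2, 0, 0, 0],
)

```text
t: 41.78
eef_pos: [0.6507, 0.012, 0.1212]
tool_rot: [3.134, 0.219, 0.0]
force: [-0.4, 0.1, 0.3]
opening: 0.0193
```

Call:
apply_moves(
  rows=[1, 0, 0, 1, 0, 0, 0, 1, 0, 0, 1, 0, 0, 0],
)

```text
t: 42.02
eef_pos: [0.6509, 0.012, 0.1212]
tool_rot: [3.134, 0.219, 0.001]
force: [-2.2, 0.8, 5.6]
opening: 0.0194
```

Seated (contact force). Release slowly and rise.

Call:
apply_moves(
  rows=[0.7, 0, 0, 0, 0, 0, 0, 0.5, 0, 0, 0, 0, 0, 0, 0.5, 0, 0, 0, 0, 0, 0, 0.5, 0, 0, 0, 0, 0, 0, 0.5, 0, 0, -20, 0, 0, 0, 0.5, 0, 0, -60, 0, 0, 0, 0.5, 0, 0, -100, 0, 0, 0, 0.5, -50, 0, -100, 0, 0, 0, 0.5, -110, 0, -100, 0, 0, 0, 0.5, -170, 0, -100, 0, 0, 0, 0.5, -220, 0, -100, 0, 0, 0, 0.5, -220, 0, -100, 0, 0, 0],
)

```text
t: 43.52
eef_pos: [0.43, -0.0188, 0.2211]
tool_rot: [3.134, 0.218, 0.001]
force: [0.7, -0.9, 0.9]
opening: 0.0437
```

```bash
python3 - <<'E'
from fit import *
from scipy.optimize import least_squares
for n in("scene","top"):
    p=bot.capture(n); save(p,"s17%s.png"%n,(60,360,100,400) if n=="scene" else (80,280,130,390),2)
    def rep(t,xy,r,a,b,f):
        P=pts(p,xy,r,a,b); print(n,t,len(P),f(P) if len(P)>5 else "", np.round(np.percentile(P[:,2],[2,50,98]),3) if len(P) else "")
    rep("flange",(.652,.011),.05,.097,.106,circ)
    rep("knob",(.652,.011),.05,.115,.145,circ)
    rep("jar body",(.652,.011),.05,.02,.075,rect)
    rep("dish",(.647,.197),.06,.135,.16,rect)
    rep("beaker",(.66,-.177),.045,.06,.085,circ)
    rep("rack",(.54,-.193),.085,.055,.08,rect)
    rep("tray",(.658,-.177),.115,.013,.03,rect)
    rep("box",(.777,-.02),.07,.028,.04,rect)
    rep("dropper",(.65,.378),.03,.03,.12,circ)
    rep("oil",(.627,-.386),.03,.02,.08,circ)
E
python3 go.py 450 0 220 98
```

```text
scene flange 338 (array([654.4,  12.2]), 32.2) [0.098 0.102 0.105]
scene knob 83 (array([653.7,  11.8]), 10.7) [0.115 0.13  0.135]
scene jar body 420 (array([654.4,  13.3]), array([56.6, 60.8]), 2.0) [0.021 0.048 0.074]
scene dish 317 (array([649.8, 197.7]), array([58.8, 81.9]), 3.3) [0.135 0.145 0.148]
scene beaker 250 (array([ 665.4, -175.8]), 30.7) [0.061 0.072 0.078]
scene rack 390 (array([ 542.6, -192.7]), array([ 15.3, 133. ]), 7.8) [0.056 0.069 0.074]
scene tray 971 (array([ 633. , -179.5]), array([176.6, 163.6]), 7.8) [0.013 0.02  0.029]
scene box 1350 (array([781. , -18.4]), array([ 86.8, 104.9]), 1.9) [0.03  0.035 0.038]
scene dropper 263 (array([652.8, 384.4]), 22.1) [0.031 0.058 0.104]
scene oil 245 (array([ 628.3, -386. ]), 15.3) [0.021 0.044 0.061]
top flange 310 (array([649.2,  11.3]), 31.3) [0.097 0.101 0.105]
top knob 51 (array([648.3,  10.2]), 9.7) [0.115 0.132 0.136]
top jar body 108 (array([648.5,  11.7]), array([54.5, 53.9]), 0.7) [0.02  0.048 0.074]
top dish 292 (array([646.7, 196.6]), array([59.8, 79. ]), 1.3) [0.136 0.144 0.148]
top beaker 117 (array([ 662.8, -178.5]), 30.6) [0.06  0.073 0.078]
top rack 251 (array([ 536.7, -193.5]), array([ 15.3, 132.4]), 7.6) [0.057 0.069 0.074]
top tray 462 (array([ 636.9, -180.1]), array([163.2, 162. ]), 7.8) [0.013 0.02  0.027]
top box 914 (array([775.7, -18.2]), array([ 87.9, 102.1]), 0.2) [0.029 0.034 0.038]
top dropper 205 (array([649.3, 385.4]), 20.6) [0.032 0.056 0.106]
top oil 116 (array([ 623.6, -385.2]), 15.1) [0.022 0.044 0.061]
t 43.62 tcp [433.6 -18.7 222. ] q [-0.1  -0.19  2.13  0.    1.2   1.33] open 44.0 F [0.9 0.  0.1]
shift [ 18.8 -16.2   2. ] turn [ 0.0008 -0.0038 -0.0003] rows~ 0.398665901107049 0.020958492685033768
```

View pics/s17scene.png

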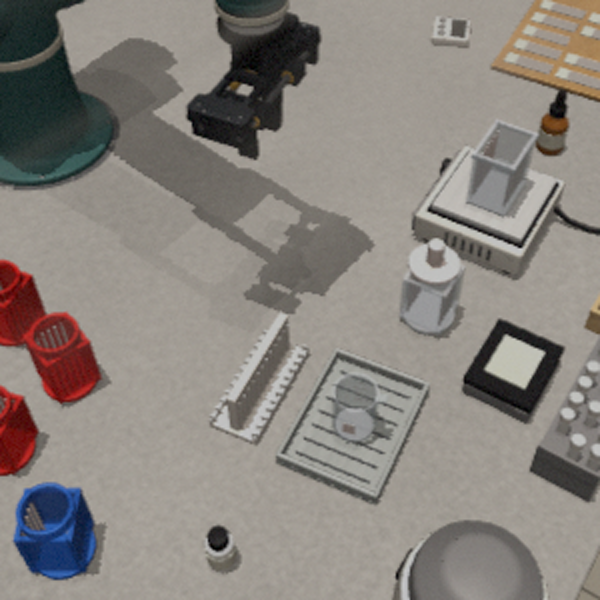

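View pics/s17top.png

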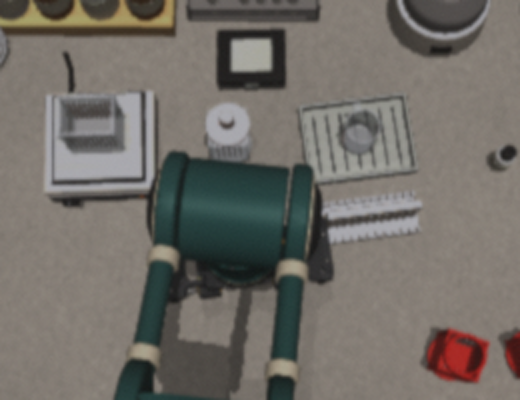

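```bash
python3 -c "
from rig import bot
print(bot.close_job())"
```

```text
the job is handed in; nothing more can be done
None
```

I've set out the bench and handed the job in at about 44 s of the 122 s allowed. No verdict was reported, so what follows is from my own last checks in both cameras.

- **Dish:** it stands on the warmer's plate, about 3 mm from the middle.
- **Beaker:** it stands in the drip tray, about 2 mm from the middle, going by the gripper's position at release and the beaker's body measured just before it was set down. In the last pictures I measured it only with its spout, which shifts the fitted centre by about 5 mm.
- **Jar:** I took the clear one, not the red or blue ones. It is about 186 mm from the warmer's centre and 188 mm from the tray's, about 2 mm off the warmer's y axis.
- **Lid:** it is seated on the jar, with the flange top at about 101 mm and within about 2 mm of the jar's axis.
- **Rack:** it is about 119 mm before the tray's middle, centred on it within about 1 mm and parallel to its front edge.
- **Bottles and slide box:** all three were still standing where I first saw them in the last pictures, and nothing I saw was knocked over. I had fitted start positions only roughly for them.

**Where the checks disagreed:** the two cameras differ by 3–6 mm in x. I used their average or compared positions within one camera; all margins are larger than that. The last tray outline fit also took in the rack, so I used the first tray measurement instead.

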